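# Re-index the bottle stop of a filling bench with its pull knob

### The job

Change the filling bench over to the other bottle: pull the black knob on the bottle stop out to its detent and let go so that it stays out, then slide the stop along its rail to the clip with the pointed top. There push the knob back in, shift the stop a little until the pin finds its hole, and leave the knob fully home. Leave the bottles, jar, cup, tin, ring and wrench where they are.

Things in the scene. Friction and masses are not known exactly. Their poses are not given: they have to be found in the camera images.
- rail: aluminium rail fixed to the bench: 400 mm long along its own y, 36 mm wide, 30 mm high; origin under its middle; z up. It does not move.
- stop (a joint): where the white bottle stop stands along the rail's +y, m; 0 (start) is the rail's middle, ends at -0.13 and +0.13. About 3 N slides it once the pin is out of its hole (about 7 N while the pin drags on the rail's hidden strip); with the pin in a hole it is locked, with 1.5 mm of play either way.
- stop_index (a point): centre of the white stop's top face. The stop is a block 120 mm long (rail y), 50 mm wide (rail x), from 31 to 66 mm above the bench, over the rail; its two end faces (60 mm from this point along rail y) are flat and free to push on. Two steel prongs stick out 72 mm beyond the rail's axis to +x of the rail, 41 to 52 mm above the bench.
- knob (a joint): how far the pull knob is out (up), m: 0 fully home, 0.030 at the detent, its outer end. A spring drives it home below 0.015 and out above; up to 9 N to pull out, 8 N to push in. Pushed in away from a hole, its pin rests on a hidden strip with the knob at 0.010, pressed down by 6 N; slide the stop slowly over a hole and the pin drops in (knob 0) and blocks the slide.
- knob_top (a point): centre of the top face of the black knob, which stands on the middle of the stop: a disc 36 mm across, 16 mm thick, on a steel stem 12 mm thick. At home its top is 98 mm above the bench and there are 16 mm free between the disc and the stop's top; at the detent it is 30 mm higher.
- marker_point: fixed dark steel clip on the robot's side (-x) of the rail, 70 to 100 mm to either side of the stop's start; on top a level cone, 26 mm across, 34 mm long, pointing at the rail, 30 to 64 mm off the rail's axis, top at 55 mm. Origin on the rail's centre line at bench height, y along the rail. The hidden hole for the stop's middle lies within 6 mm of it along the rail, either way.
- marker_disc: the same clip with a flat round disc (30 mm across) with a small stud instead of the cone, top 46 mm above the bench, at the other side of the stop: the place of another bottle, not wanted. It has a hole too. Origin on the rail's centre line.
- oil_bottle: tall green glass bottle, 68 mm across, 210 mm high, beyond the rail near its +y end (bystander); origin centre of its base
- jar: squat amber jar, 70 mm across, 90 mm high, beyond the rail near its -y end (bystander); origin centre of its base
- wrench: steel wrench 160 mm long lying flat between the robot and the rail (bystander)
- funnel_cup: open steel cup, 80 mm across, 100 mm high (bystander); origin centre of its base
- tin: steel can, 90 mm across, 130 mm high (bystander); origin centre of its base
- small_bottle: green glass bottle, 56 mm across, 160 mm high (bystander); origin centre of its base
- cap_ring: black ring 40 mm across, 14 mm high (bystander)
Not all that is in view belongs to the job. Leave any blue or purple look-alike of the marker_point alone.

How it is judged:
By the outcome, as a careful person would: the job done as asked, in the order asked, and still so for the second after the job is handed in, with the robot touching nothing.
It also fails if it takes over 59 s, if anything falls off the work surface, if the arm or the gripper's body presses on something with over 40 N, if the wrist force passes 120 N, or if a joint passes its speed limit or range.

### The arm

A 7-joint arm with a two-finger parallel gripper is mounted at the origin on the work surface. World frame = base frame: x ahead of the robot, y to its left, z up, the work surface at z = 0. Lengths are in m, angles in rad, forces in N, time in s.
With the tool pointing down it reaches from about 0.4 to 0.85 m from the base axis. Payload 4.4 kg.
Tool frame: the origin (TCP) lies midway between the tips of the shut fingers; the grasp point (between the pads) lies r.grasp_offset behind it (r.grasp_offset is the distance from the TCP to the grasp point, in m); z points along the fingers, y is the line along which they close (so a half turn about z gives the same grasp; the last joint's range is limited). The gripper opens to 94 mm and grips with 3 to 60 N. Pads are 16 mm wide; open, the fingers measure 119 mm over their backs; the gripper's body (75 mm by 177 mm) begins 78 mm behind the grasp point.
Start: joints at [-1.329, 0.628, 0.038, 1.517, -0.027, 0.996, -0.02], TCP at [0.197, 0.619, 0.205] pointing down, gripper open.
Joint ranges: [-3.06, 3.06], [-0.37, 2.12], [-1.25, 1.32], [0.18, 2.47], [-1.1, 4.24], [0.23, 1.98], [-2.94, 2.94]. Speed limits (rad/s): [2.57, 2.57, 3.14, 3.14, 3.14, 3.14, 3.14].

### API

Orientations are given as a unit quaternion [w, x, y, z].
In Python, from station import r gives the robot as it stands. The module is installed in compiled form; this text tells all that it offers.
- The arm moves only by the tool arm_command, never from a script. Its argument "rows" is a list of rows, each a list of 2 entries, a list of its own where there are three numbers: the shift along the tool's x, y, z in cm, then the turn about the tool's z in rad. In form: [[[tx, ty, tz], turn], ...]. A call has 1 to 20 rows; each row shifts and turns the commanded pose from where the row before left it, along the tool's axes as they then stand; what a row does not reach is not made up. A row lasts 1/10 s, in which the tool goes at most 50 mm and 8.59 degrees, less where a joint would pass 70% of its speed; a pose out of reach is approached as far as the arm can. A call with a gripper value outside its range is refused whole. "hand" is the finger opening in cm, from 0 to 9.4, set as the call begins (left out, the last holds). The fingers move at their own pace and stop on an object; "newtons" is the grip in N (left out, the last holds). Time passes only in rows, so rows that do not move let the fingers close. It gives the time, the measured TCP pose, the force, the opening and the grip force at its end, in the units of the state.
- r.read_state(): the state, without advancing time (a new reading comes with each control period).
- r.get_image(name): name is "scene" or "top" or "wrist"; returns (picture, depth): 480x640x3 uint8, red, green, blue; 480x640 float32, m along the optical axis (not along the pixel's ray), 0 where there is no reading.
- r.camera_params(name): a dict with "fx", "fy", "cx", "cy" (pixels), "dist" ([k1, k2, p1, p2, k3] as OpenCV has them; the pictures are not rectified), "camera_from_world" (4x4, takes a point from world to camera coordinates); the wrist camera has in their place "hand_eye" (4x4, takes a point from camera to tool coordinates, whose origin is the TCP and whose axes are the flange's). Camera axes: x right, y down, z forward; pixel columns grow to the right and rows downward; lengths in m; the calibration is good to about 2 mm. A picture is of the moment at which its call begins: read the wrist's pose just before it. camera_params takes no time and is no camera call.
- r.sign_off(): hands the job in; it is judged then, once.
Trained networks look in the newest picture that a camera, given by its name, has taken for a name from the list of things; names that differ only in an ending like _2 or _b are one class to them, and where a whole thing is asked for, a point or a joint stands for the part that bears it (a point fixed in the world has none). Each returns a list of dicts, best first, with "confidence" (0 to 1); they miss things now and then, are a little off and sometimes report something else, mostly with a low value. They report only what shows in the picture. A call takes as long as a camera call. They do not tell look-alikes from the thing itself.
- r.spot_in(camera, label): "centre" ([x, y, z] in m, in world coordinates, good to about 4 mm: the middle of the surface that is visible of it).
- r.trace(camera, label): "pixels" (480x640 bool, what is visible of it).
The state is a dict: "t": time; "q": joint angles; "dq": joint speeds; "joint_torque": joint torques, N m; "tcp_pos": TCP position; "tcp_rot": TCP orientation; "contact_force": force on the tool from outside, world axes, zero at the start; "wrist_torque": the same for the moment, N m; "width": finger opening in m; "gripper_force": force on a finger pad.
Only numpy, scipy, OpenCV 4.12 (cv2) and the standard library are available. Lean on these libraries where they do the work, as an engineer would, in place of code of your own. Each camera call takes 0.05 s, during which the arm holds its last target. There are 200 camera calls.

## Working session

There is one attempt and no reset: what is moved stays moved. The work goes in short steps, Python scripts to look and compute and a tool call to move; the robot and the scene stay as the last step left them, time stands still between calls to the robot, and variables do not carry over. Pictures are saved under pics/ and viewed, at most 10 in all, crops included, and the job is handed in when it is done.

Besides the shell and the picture viewer there is one more tool, called as name([rows], argument=value, ...), one row to a line, values as JSON. arm_command: Moves the arm, as the interface text tells. Its arguments: {"type":"object","properties":{"rows":{"type":"array","items":{"type":"array"}},"hand":{"type":"number"},"newtons":{"type":"number"}},"required":["rows"]}

```bash
mkdir -p pics; cat > h.py <<'E'
import numpy as np, cv2
from station import r
def K(c):
    p=r.camera_params(c); return np.array([[p['fx'],0,p['cx']],[0,p['fy'],p['cy']],[0,0,1]]),np.array(p['dist']),p
def save(c,n):
    im,d=r.get_image(c); cv2.imwrite('pics/'+n,im[:,:,::-1]); return im,d
def w2c(c):
    p=r.camera_params(c)
    if 'camera_from_world' in p: return np.array(p['camera_from_world'])
def proj(c,P):
    k,d,p=K(c);T=w2c(c);rv=cv2.Rodrigues(T[:3,:3])[0]
    return cv2.projectPoints(np.array(P,float).reshape(-1,3),rv,T[:3,3],k,d)[0].reshape(-1,2)
def unproj(c,uv,depth):
    k,d,p=K(c);T=np.linalg.inv(w2c(c))
    n=cv2.undistortPoints(np.array(uv,float).reshape(-1,1,2),k,d).reshape(-1,2)
    z=np.asarray(depth).reshape(-1,1);P=np.hstack([n*z,z])
    return P@T[:3,:3].T+T[:3,3]
E
python3 - <<'E'
from h import *
print(r.read_state()); print(r.grasp_offset)
for c in('top','scene'):
    save(c,c+'0.png')
    for l in ['rail','stop','knob','stop_index','knob_top','marker_point','marker_disc','oil_bottle','jar','funnel_cup','tin','small_bottle','wrench','cap_ring']:
        try: print(c,l,[(np.round(x['centre'],3).tolist(),round(x['confidence'],2),proj(c,x['centre']).round()[0].tolist()) for x in r.spot_in(c,l)][:4])
        except Exception as e: print(l,e)
E
```

```text
{'t': 0.0, 'q': array([-1.32879159,  0.62932624,  0.03842023,  1.5183576 , -0.02700036,
        0.99627323, -0.02000309]), 'dq': array([ 0.00118546, -0.00133157, -0.00092868,  0.00059575,  0.00080085,
        0.00152825, -0.00130193]), 'joint_torque': array([-1.91909062e-04, -5.49732649e+01,  1.14381921e+00, -1.86629695e+01,
       -5.21460024e-02,  2.36956280e-02,  1.64967491e-04]), 'tcp_pos': array([0.19668965, 0.61883753, 0.20456993]), 'tcp_rot': array([-1.36667940e-04,  1.53288293e-01,  9.88181080e-01, -9.13419283e-04]), 'contact_force': array([-0.11017074,  0.38879276,  0.16194412]), 'wrist_torque': array([-0.02189248,  0.04829911,  0.01510068]), 'gripper_force': 0.0, 'width': 0.09391745014119889}
0.0188
top rail [([0.54, 0.047, 0.03], 0.89, [289.0, 258.0])]
top stop [([0.55, 0.046, 0.064], 0.97, [289.0, 252.0])]
top knob [([0.543, 0.047, 0.096], 0.57, [288.0, 255.0]), ([0.587, 0.436, 0.105], 0.35, [111.0, 238.0])]
top stop_index [([0.549, 0.048, 0.062], 0.83, [288.0, 253.0])]
top knob_top [([0.544, 0.048, 0.095], 0.67, [287.0, 254.0])]
top marker_point [([0.508, 0.14, 0.044], 0
[... 1098 characters left out ...]
3], 0.41, [347.0, 279.0])]
scene oil_bottle [([0.691, 0.255, 0.116], 0.95, [333.0, 319.0])]
scene jar [([0.426, 0.094, 0.004], 0.72, [389.0, 273.0]), ([0.674, -0.123, 0.056], 0.67, [261.0, 238.0]), ([0.599, -0.422, 0.083], 0.22, [245.0, 175.0])]
scene funnel_cup [([0.406, 0.365, 0.068], 0.82, [484.0, 322.0]), ([0.557, 0.059, 0.062], 0.33, [338.0, 262.0])]
scene tin [([0.594, -0.423, 0.085], 0.88, [246.0, 174.0])]
scene small_bottle [([0.602, 0.462, 0.095], 0.69, [446.0, 391.0])]
scene wrench [([0.428, 0.095, 0.005], 0.66, [389.0, 273.0]), ([0.671, -0.124, 0.061], 0.56, [262.0, 236.0])]
scene cap_ring [([0.39, -0.369, 0.01], 0.6, [313.0, 188.0]), ([0.602, 0.463, 0.095], 0.35, [447.0, 391.0])]
```

```bash
python3 - <<'E'
import cv2
i=cv2.imread('pics/top0.png')[150:360,90:410]; cv2.imwrite('pics/topc.png',cv2.resize(i,None,fx=2.5,fy=2.5,interpolation=3))
from h import *
# rail direction: depth at rail/stop mask
im,d=r.get_image('top')
for l in ('rail','stop','knob','marker_point','marker_disc'):
    for x in r.trace('top',l)[:3]:
        m=x['pixels'];v,u=np.nonzero(m&(d>0));P=unproj('top',np.c_[u,v],d[v,u])
        zt=np.percentile(P[:,2],95)
        if l=='rail': Q=P[(P[:,2]>.022)&(P[:,2]<.038)]
        elif l=='stop': Q=P[(P[:,2]>.055)&(P[:,2]<.075)]
        else: Q=P[P[:,2]>zt-.02]
        xy=Q[:,:2].astype(np.float32); R=cv2.minAreaRect(xy)
        e=np.linalg.eigh(np.cov(xy.T)); 
        print(l,round(x['confidence'],2),len(Q),'rect',np.round(R[0],4),np.round(R[1],4),round(R[2],1),'mean',Q.mean(0).round(4),'zt',zt.round(3),'axis',e[1][:,1].round(4))
E
```

```text
rail 0.84 1873 rect [0.5369 0.0434] [0.3997 0.0433] 83.9 mean [0.5398 0.0421 0.0304] zt 0.095 axis [0.1054 0.9944]
rail 0.68 29 rect [ 0.6387 -0.1333] [0.062  0.0196] 54.0 mean [ 0.6369 -0.1292  0.0307] zt 0.094 axis [0.6148 0.7887]
stop 0.74 1005 rect [0.5597 0.0417] [0.1202 0.0893] 84.5 mean [0.5409 0.043  0.066 ] zt 0.099 axis [0.0931 0.9957]
knob 0.79 189 rect [0.54   0.0446] [0.0328 0.0311] 89.9 mean [0.5398 0.0442 0.0981] zt 0.102 axis [0.3632 0.9317]
marker_point 0.72 95 rect [0.6966 0.1246] [0.0187 0.0346] 87.1 mean [0.6928 0.1231 0.048 ] zt 0.054 axis [-0.9782  0.2079]
marker_point 0.68 102 rect [0.4348 0.22  ] [0.0397 0.0183] 10.3 mean [0.4302 0.2184 0.0479] zt 0.054 axis [-0.9948 -0.1017]
marker_point 0.63 100 rect [0.5028 0.1462] [0.0348 0.0197] 4.1 mean [0.5001 0.1439 0.0485] zt 0.055 axis [-0.9996  0.03  ]
marker_disc 0.49 165 rect [ 0.4919 -0.0396] [0.0274 0.0415] 88.6 mean [ 0.4886 -0.0393  0.0364] zt 0.046 axis [-0.9918  0.1275]
```

View pics/topc.png

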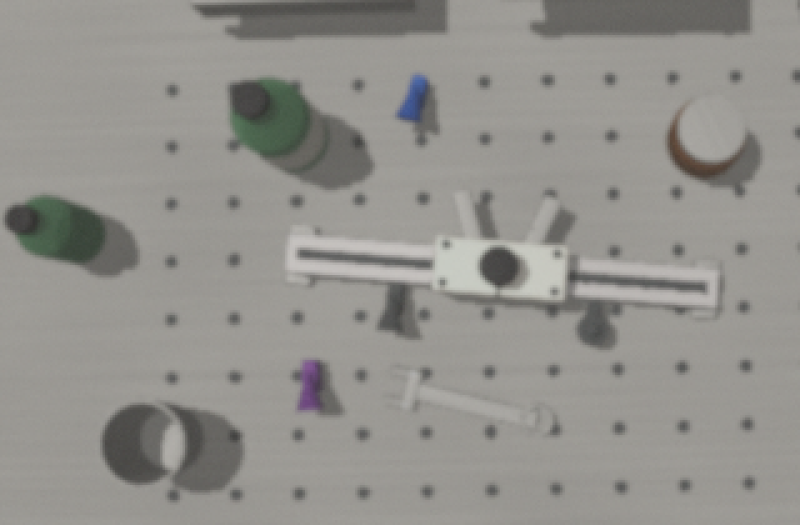

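Candidates for the pointed clip in the top picture: the dark cone at (248,273), the blue look-alike at (256,189), the purple look-alike at (214,304), and the dark disc clip at (328,279). I choose the dark cone at (248,273). It lies 50 mm to −x of the rail axis, with its top at 55 mm and about 95 mm along +y, which all fit the description. I'll check it with the wrist camera on the way.

arm_command([
  [[0,0,0],-0.1],
  [[0,0,0],-0.1],
  [[-1.5,-2,0],0],
  [[-2.2,-3,0],0],
  [[-2.2,-3,0],0],
  [[-2.2,-3,0],0],
  [[-2.2,-3,0],0],
  [[-2.2,-3,0],0],
  [[-2.2,-3,0],0],
  [[-2.2,-3,0],0],
  [[-2.2,-3,0],0],
  [[-2.2,-3,0],0],
  [[-2.2,-3,0],0],
  [[-2.2,-3,0],0],
  [[-2.2,-3,0],0],
  [[-2.2,-3,0],0],
  [[-2.2,-3,0],0],
  [[-2.2,-3,0],0],
  [[-2.2,-3,0],0],
  [[0,0,0],0],
], hand=7)

```text
t: 3.8
tcp_pos: [0.5106, 0.077, 0.2057]
tcp_rot: [0.001, 0.058, 0.998, -0.001]
contact_force: [-0.4, 0.5, 0.6]
width: 0.0697
gripper_force: 0.0
```

```bash
cat >> h.py <<'E'
from scipy.spatial.transform import Rotation as Rt
RY=np.array([.1045,.9945,0]);RX=np.array([.9945,-.1045,0])
def rot(s): q=s['tcp_rot'];return Rt.from_quat([q[1],q[2],q[3],q[0]]).as_matrix()
def delta(p):
    s=r.read_state();R=rot(s);a=np.arctan2(R[1,1],R[0,1]);print('t',round(s['t'],2),'tcp',s['tcp_pos'].round(4),'yaw',np.degrees(a).round(2),'turn',round(a-np.radians(84),3),'cm',(R.T@(np.array(p)-s['tcp_pos'])*100).round(2),'F',s['contact_force'].round(1))
def wcloud():
    s=r.read_state();im,d=r.get_image('wrist');k,ds,p=K('wrist');E=np.array(p['hand_eye'])
    v,u=np.nonzero(d>0);n=cv2.undistortPoints(np.c_[u,v].astype(float).reshape(-1,1,2),k,ds).reshape(-1,2)
    P=np.c_[n,np.ones(len(n))]*d[v,u][:,None];P=P@E[:3,:3].T+E[:3,3];P=P@rot(s).T+s['tcp_pos']
    C=np.full(d.shape+(3,),np.nan);C[v,u]=P;return im,C
def wtrace(l,C):
    for x in r.trace('wrist',l)[:3]:
        Q=C[x['pixels']];Q=Q[~np.isnan(Q[:,0])];z=np.percentile(Q[:,2],95)
        T=Q[Q[:,2]>z-.008];c=cv2.minAreaRect(T[:,:2].astype(np.float32))
        e=np.array(c[0]);print(l,round(x['confidence'],2),len(T),'rect',np.round(e,4),np.round(c[1],4),round(c[2],1),'mean',T.mean(0).round(4),'ztop',z.round(4))
E
python3 - <<'E'
from h import *
im,C=wcloud();cv2.imwrite('pics/w1.png',im[:,:,::-1])
for l in('knob','stop','marker_point','marker_disc'):wtrace(l,C)
delta([.540,.0442,.073])
E
```

```text
knob 0.56 1574 rect [0.5432 0.0463] [0.0347 0.0351] 68.1 mean [0.542  0.0467 0.099 ] ztop 0.1004
stop 0.89 1605 rect [0.5314 0.0501] [0.035  0.0599] 72.4 mean [0.5417 0.0467 0.0994] ztop 0.0995
marker_point 0.75 520 rect [0.5026 0.1511] [0.0325 0.0218] 13.3 mean [0.4999 0.1471 0.0512] ztop 0.0546
marker_point 0.69 629 rect [0.4327 0.2255] [0.0328 0.0215] 21.6 mean [0.4309 0.2209 0.0508] ztop 0.0543
marker_disc 0.84 172 rect [ 0.4882 -0.0359] [0.0233 0.0145] 48.6 mean [ 0.4868 -0.0346  0.0458] ztop 0.0472
t 4.05 tcp [0.5073 0.0844 0.2055] yaw 83.95 turn -0.001 cm [-3.68 -3.66 13.24] F [-0.1 -0.7 -0.5]
```

View pics/w1.png

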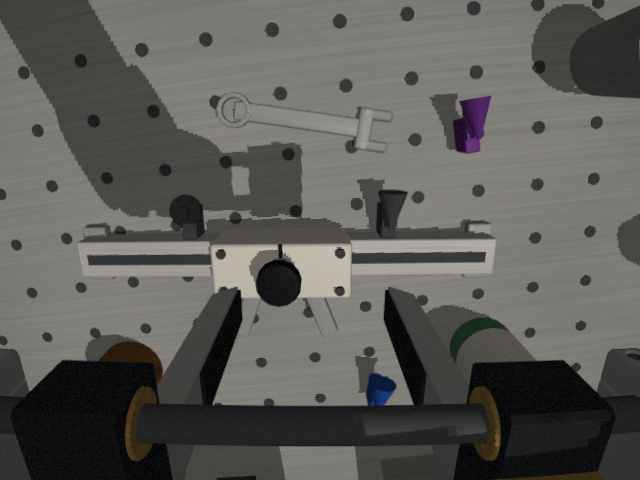

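The wrist picture shows the dark cone at (391,210) and the disc clip at (186,210). The purple cone at (470,120) and the blue one at (380,390) are the look-alikes. Along the rail, the cone is +95 mm from the knob.

arm_command([
  [[-1.2,-1.1,1],0],
  [[-1.2,-1.1,2],0],
  [[-1.2,-1.1,2],0],
  [[0,0,0],0],
  [[0,0,0],0],
  [[0,0,0],0],
])

```text
t: 4.65
tcp_pos: [0.5402, 0.0471, 0.156]
tcp_rot: [0.0, 0.053, 0.999, 0.0]
contact_force: [-0.2, -1.1, -0.0]
width: 0.07
gripper_force: 0.0
```

```bash
python3 - <<'E'
from h import *
im,C=wcloud()
for l in('knob','marker_point'):wtrace(l,C)
delta([.541,.0455,.073])
E
```

```text
knob 0.87 2365 rect [0.5431 0.0467] [0.0355 0.0342] 35.9 mean [0.5421 0.0465 0.0989] ztop 0.1003
marker_point 0.77 885 rect [0.4358 0.2229] [0.0319 0.0241] 3.8 mean [0.4309 0.2204 0.0507] ztop 0.054
marker_point 0.62 778 rect [0.5059 0.1471] [0.0235 0.0316] 84.6 mean [0.5002 0.1466 0.051 ] ztop 0.0544
marker_point 0.57 2374 rect [0.5431 0.0465] [0.0349 0.0349] 42.9 mean [0.5421 0.0464 0.0989] ztop 0.1003
t 4.8 tcp [0.5404 0.047  0.1563] yaw 83.89 turn -0.002 cm [-0.07 -0.15  8.33] F [-0.2  0.2 -0.2]
```

arm_command([
  [[-0.2,-0.1,1],0],
  [[0,0,2],0],
  [[0,0,2],0],
  [[0,0,2],0],
  [[0,0,1.2],0],
  [[0,0,0],0],
  [[0,0,0],0],
])

```text
t: 5.5
tcp_pos: [0.5423, 0.045, 0.0736]
tcp_rot: [0.0, 0.054, 0.999, 0.0]
contact_force: [0.0, -0.4, -0.1]
width: 0.0702
gripper_force: 0.0
```

arm_command([
  [[0,0,0],0],
  [[0,0,0],0],
  [[0,0,0],0],
  [[0,0,0],0],
  [[0,0,0],0],
  [[0,0,0],0],
  [[0,0,0],0],
], hand=2.5, newtons=40)

```text
t: 6.2
tcp_pos: [0.5423, 0.0452, 0.0738]
tcp_rot: [0.0, 0.054, 0.999, 0.0]
contact_force: [0.0, 0.5, 2.8]
width: 0.0351
gripper_force: 40.0
```

arm_command([
  [[0,0,-0.3],0],
  [[0,0,-0.3],0],
  [[0,0,-0.3],0],
  [[0,0,-0.3],0],
  [[0,0,-0.3],0],
  [[0,0,-0.3],0],
  [[0,0,-0.3],0],
  [[0,0,-0.3],0],
  [[0,0,-0.3],0],
  [[0,0,-0.3],0],
  [[0,0,-0.1],0],
  [[0,0,0],0],
  [[0,0,0],0],
])

```text
t: 7.5
tcp_pos: [0.5421, 0.0451, 0.104]
tcp_rot: [-0.0, 0.054, 0.999, 0.0]
contact_force: [3.2, 1.6, -11.2]
width: 0.035
gripper_force: 40.0
```

arm_command([
  [[0,0,0],0],
  [[0,0,0],0],
  [[0,0,0],0],
  [[0,0,0],0],
  [[0,0,0],0],
], hand=6)

```text
t: 8.0
tcp_pos: [0.5421, 0.0449, 0.1048]
tcp_rot: [0.0, 0.054, 0.999, -0.0]
contact_force: [0.7, -0.4, 1.4]
width: 0.0599
gripper_force: 0.0
```

```bash
python3 - <<'E'
from h import *
im,C=wcloud()
wtrace('knob',C)
im,d=r.get_image('top');x=r.spot_in('top','knob');print([(a['centre'],a['confidence']) for a in x])
x=r.spot_in('scene','knob_top') if r.get_image('scene') else 0;print([(a['centre'],a['confidence']) for a in x])
delta([.5421,.0451,.104])
E
```

```text
knob 0.62 4814 rect [0.5429 0.0463] [0.0353 0.0346] 20.0 mean [0.5414 0.0462 0.1289] ztop 0.1303
[]
[([0.5492, 0.0517, 0.1213], 0.45)]
t 8.3 tcp [0.5421 0.045  0.1045] yaw 83.82 turn -0.003 cm [-0.    0.01  0.05] F [-0.2 -0.6  0.5]
```

Knob is standing at the detent (top at 129 mm). I'll re-grip lightly and slide to just short of the clip.

arm_command([
  [[0,0,0],0],
  [[0,0,0],0],
  [[0,0,0],0],
  [[0,0,0],0],
  [[0,0,0],0],
], hand=2.5, newtons=20)

```text
t: 8.8
tcp_pos: [0.5421, 0.0451, 0.1044]
tcp_rot: [-0.0, 0.054, 0.999, 0.0]
contact_force: [0.2, 0.8, 0.3]
width: 0.0351
gripper_force: 20.0
```

arm_command([
  [[0,0.3,0],0],
  [[0,0.5,0],0],
  [[0,0.5,0],0],
  [[0,0.5,0],0],
  [[0,0.5,0],0],
  [[0,0.5,0],0],
  [[0,0.5,0],0],
  [[0,0.5,0],0],
  [[0,0.5,0],0],
  [[0,0.5,0],0],
  [[0,0.5,0],0],
  [[0,0.5,0],0],
  [[0,0.5,0],0],
  [[0,0.5,0],0],
  [[0,0.5,0],0],
  [[0,0.5,0],0],
  [[0,0.5,0],0],
  [[0,0.1,0],0],
  [[0,0,0],0],
  [[0,0,0],0],
])

```text
t: 10.8
tcp_pos: [0.5512, 0.1295, 0.1045]
tcp_rot: [0.0, 0.054, 0.999, 0.001]
contact_force: [-0.8, 1.3, -0.0]
width: 0.0352
gripper_force: 20.0
```

```bash
python3 - <<'E'
from h import *
im,C=wcloud();cv2.imwrite('pics/w2.png',im[:,:,::-1])
for l in('knob','stop','marker_point'):wtrace(l,C)
s=r.read_state();print((s['tcp_pos']-np.array([.5421,.045,.1045]))@np.c_[RX,RY])
delta(s['tcp_pos'])
E
```

```text
knob 0.69 4851 rect [0.5521 0.1304] [0.0354 0.0347] 35.0 mean [0.5505 0.1306 0.1289] ztop 0.1303
knob 0.23 4812 rect [0.5522 0.1306] [0.0344 0.0349] 82.3 mean [0.5503 0.1307 0.1289] ztop 0.1297
stop 0.75 4771 rect [0.5521 0.1303] [0.0337 0.0349] 83.2 mean [0.5502 0.1306 0.1289] ztop 0.1297
marker_point 0.57 1455 rect [0.4354 0.2229] [0.0314 0.0239] 5.0 mean [0.4305 0.2215 0.051 ] ztop 0.0544
[0.0001555 0.0849551]
t 11.0 tcp [0.5511 0.1295 0.1045] yaw 83.85 turn -0.003 cm [0. 0. 0.] F [-0.4  2.7 -0.3]
```

View pics/w2.png

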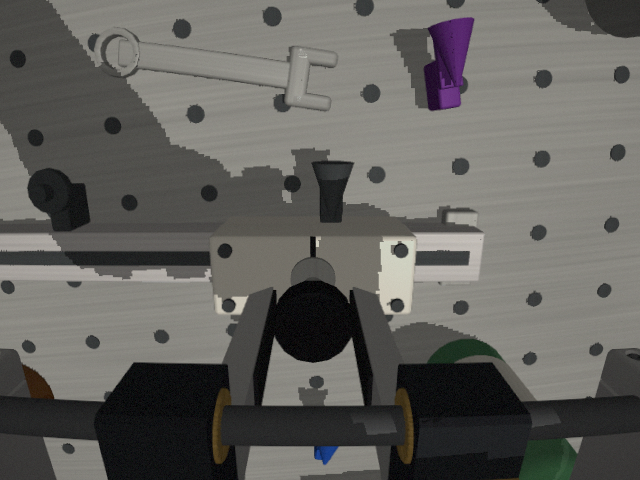

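The stop's index line is at column 313 and the dark cone at 332, so the stop is about 10 mm short of the clip, as planned. Next I push the knob in.

arm_command([
  [[0,0,0.2],0],
  [[0,0,0.3],0],
  [[0,0,0.3],0],
  [[0,0,0.3],0],
  [[0,0,0.3],0],
  [[0,0,0.3],0],
  [[0,0,0.3],0],
  [[0,0,0],0],
  [[0,0,0],0],
], newtons=35)

```text
t: 11.9
tcp_pos: [0.5511, 0.1291, 0.084]
tcp_rot: [-0.0, 0.054, 0.999, 0.0]
contact_force: [0.5, 3.9, -4.6]
width: 0.0355
gripper_force: 35.0
```

arm_command([
  [[0,0,0],0],
  [[0,0,0],0],
  [[0,0,0],0],
  [[0,0,0],0],
  [[0,0,0],0],
], hand=6)

```text
t: 12.4
tcp_pos: [0.5512, 0.1282, 0.0846]
tcp_rot: [0.0, 0.054, 0.999, -0.0]
contact_force: [-0.1, -0.4, 0.7]
width: 0.0599
gripper_force: 0.0
```

```bash
python3 - <<'E'
from h import *
im,C=wcloud();wtrace('knob',C)
s=r.read_state();delta(s['tcp_pos'])
E
```

```text
knob 0.61 4774 rect [0.5522 0.1305] [0.0352 0.0346] 14.7 mean [0.5504 0.1304 0.1082] ztop 0.1095
t 12.5 tcp [0.5512 0.1283 0.0845] yaw 83.81 turn -0.003 cm [0. 0. 0.] F [ 0.7  0.1 -0.2]
```

arm_command([
  [[0,0,-1.5],0],
  [[0,0,-2],0],
  [[0,0,-1.5],0],
  [[0,0,0],0],
  [[0,0,0],0],
])

```text
t: 13.0
tcp_pos: [0.551, 0.1285, 0.1343]
tcp_rot: [0.0, 0.054, 0.999, 0.0]
contact_force: [0.5, -1.0, -0.2]
width: 0.0599
gripper_force: 0.0
```

arm_command([
  [[0,-1,0],0],
  [[0,-2,0],0],
  [[0,-2,0],0],
  [[0,-2,0],0],
  [[0,-1.6,0],0],
  [[0,0,0],0],
  [[0,0,0],0],
  [[0,0,1],0],
  [[0,0,2],0],
  [[0,0,2],0],
  [[0,0,2],0],
  [[0,0,1.8],0],
  [[0,0,0],0],
  [[0,0,0],0],
], hand=0, newtons=20)

```text
t: 14.4
tcp_pos: [0.5416, 0.0439, 0.046]
tcp_rot: [-0.0, 0.053, 0.999, 0.0]
contact_force: [0.3, 0.4, -0.3]
width: 0.0003
gripper_force: 0.0
```

```bash
python3 - <<'E'
from h import *
s=r.read_state();print((s['tcp_pos']-np.array([.551,.1292,0]))@np.c_[RX,RY],s['width'])
im,C=wcloud();cv2.imwrite('pics/w3.png',im[:,:,::-1]);wtrace('knob',C)
delta(s['tcp_pos'])
E
```

```text
[-0.00041416 -0.08581209] 0.0002866189858887467
knob 0.75 6153 rect [0.5451 0.1159] [0.0679 0.0336] 66.4 mean [0.5478 0.1277 0.108 ] ztop 0.1093
t 14.5 tcp [0.5425 0.0436 0.0471] yaw 83.87 turn -0.002 cm [0.09 0.02 0.1 ] F [0.8 1.  0.3]
```

View pics/w3.png

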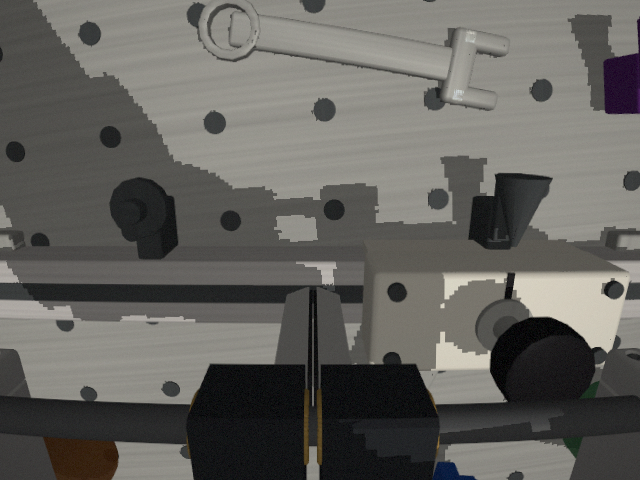

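The shut fingers sit just −y of the stop's end face (column 313 against the face at 365), and the knob is at 10 mm. Now I push slowly.

arm_command([
  [[0,0.4,0],0],
  [[0,0.4,0],0],
  [[0,0.2,0],0],
  [[0,0.1,0],0],
  [[0,0.1,0],0],
  [[0,0.1,0],0],
  [[0,0.1,0],0],
  [[0,0.1,0],0],
  [[0,0.1,0],0],
  [[0,0.1,0],0],
  [[0,0.1,0],0],
  [[0,0,0],0],
])

```text
t: 15.7
tcp_pos: [0.5439, 0.0614, 0.0464]
tcp_rot: [0.0, 0.054, 0.999, 0.0]
contact_force: [-0.6, 0.4, -0.6]
width: 0.0006
gripper_force: 0.0
```

arm_command([
  [[0,0.1,0],0],
  [[0,0.1,0],0],
  [[0,0.1,0],0],
  [[0,0,0],0],
])

```text
t: 16.1
tcp_pos: [0.5442, 0.064, 0.0465]
tcp_rot: [0.0, 0.054, 0.999, 0.0]
contact_force: [-0.5, -2.2, 1.0]
width: 0.0004
gripper_force: 1.0
```

```bash
python3 - <<'E'
from h import *
im,C=wcloud();wtrace('knob',C)
s=r.read_state();print((s['tcp_pos']-np.array([.551,.1292,0]))@np.c_[RX,RY]);delta(s['tcp_pos'])
E
```

```text
knob 0.83 6239 rect [0.5526 0.1359] [0.0355 0.0348] 1.7 mean [0.5505 0.1349 0.0986] ztop 0.1
[ 1.94763844e-05 -6.55630538e-02]
t 16.2 tcp [0.5442 0.064  0.0465] yaw 83.83 turn -0.003 cm [0. 0. 0.] F [ 0.5 -1.7  0.5]
```

The pin has dropped in: the knob top is at 98.6 mm, against 98.9 mm at the start. I'll back off, raise the arm and verify.

arm_command([
  [[0,-0.5,0],0],
  [[0,-1,0],0],
  [[0,-1,0],0],
  [[0,0,-1],0],
  [[0,0,-2.5],0],
  [[0,0,-3],0],
  [[0,0,-3],0],
  [[0,0,-3],0],
  [[0,0,-3],0],
  [[0,0,0],0],
  [[0,0,0],0],
  [[0,0,0],0],
])

```text
t: 17.4
tcp_pos: [0.5405, 0.039, 0.2007]
tcp_rot: [-0.001, 0.054, 0.999, -0.0]
contact_force: [0.2, 1.0, 0.0]
width: 0.0005
gripper_force: 0.0
```

```bash
python3 - <<'E'
from h import *
im,C=wcloud();cv2.imwrite('pics/w4.png',im[:,:,::-1])
for l in('knob','marker_point'):wtrace(l,C)
save('top','t4.png')
delta(r.read_state()['tcp_pos'])
E
```

```text
knob 0.65 1774 rect [0.5528 0.136 ] [0.0345 0.0357] 42.3 mean [0.5519 0.1353 0.0988] ztop 0.1002
marker_point 0.75 577 rect [0.5026 0.1507] [0.0313 0.0222] 11.8 mean [0.5004 0.1465 0.0511] ztop 0.0546
marker_point 0.62 645 rect [0.4353 0.2242] [0.0343 0.0198] 17.6 mean [0.4313 0.2203 0.0507] ztop 0.0539
marker_point 0.6 198 rect [0.6055 0.0953] [0.2009 0.02  ] 22.8 mean [0.6715 0.1234 0.0739] ztop 0.0556
t 17.6 tcp [0.5408 0.039  0.2005] yaw 83.82 turn -0.003 cm [0. 0. 0.] F [-0.5 -0.7 -0.6]
```

View pics/w4.png

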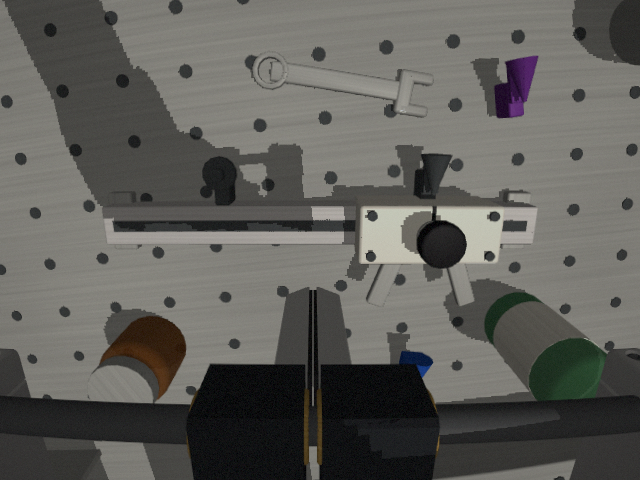

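The stop's index line (435,213) lies in line with the dark cone (434,175). The knob is home with its top at 98.8 mm, and the bystanders have not moved.

```bash
python3 -c "from station import r;print(r.sign_off())"
```

```text
the job is handed in; nothing more can be done
None
```

The stop now stands at the clip with the pointed top, with its pin in the hole and the knob fully home; I handed the job in at about 18 s, with the arm clear of everything and the bottles, jar, cup, tin, ring and wrench left alone.

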